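# Set up the sales rack with hook rail and pails

### The job

Set up the sales rack: first put every little oval box, lid up and flat, into the rack's tray, then lay the hook rail across the two posts so that it is seated down in both notches, sticking out about equally at the two ends, with its hooks facing the robot. Then hang every pail by its bail on a hook pair of the rail, and leave the spool of ribbon and the roll of tape where they are.

Things in the scene. Friction and masses are not known exactly. Their poses are not given: they have to be found in the camera images.
- rack: Fixed wooden display rack, about 183 x 346 x 134 mm. Origin on the stand's surface under the middle of the rail seat line; x from its front (towards the robot) to its back, y along it, z up. Two posts (70 mm in x, 18 mm in y) stand at y = +164 and -164 mm, each with a notch in its top; a shallow tray lies behind them.
- rail_seat (a point): Midway between the two notches, at the height of their flat seats (115 mm above the rack's origin); axes as the rack's. The seats lie at y = +-164 mm; a notch is 48 mm wide in x at its seat and flares wider upwards, its cheeks rise 19 mm above the seat, and it is open at its ends (in y).
- tray_floor (a point): Centre of the tray's floor (rack frame: x 76, y 0, z 12 mm); axes as the rack's. The floor reaches 65 mm to the front and back and 155 mm to either side of this point; the low lips round it are 8 mm higher than the floor.
- rail_mid (a point): Centre of the loose hook rail: light wooden bar 44 mm wide (its x), 356 mm long (its y), 20 mm high (z), about 0.8 kg. It starts flat on the stand, upright, with its hooks on the -x side, towards the robot. Three pairs of steel prongs on that side are centred at y = -98, 0 and +98 mm.
- rail_hooks (a point): On the rail, 46 mm to the hook side (-x) of rail_mid and 2 mm above it. Prongs of a pair are 46 mm apart, 6 mm thick; they run level, 1 mm below rail_mid, from the bar's face (x = -22 mm from rail_mid) to x = -66, then turn up to x = -72, their round ends 17 mm above rail_mid. A bail lies across both prongs of a pair, between face and tips; fingers fit between the prongs.
- box_1_centre (a point): Closed oval wooden box with fitted lid, 60 mm wide (its x), 86 mm long (its y), 42 mm high, about 0.12 kg, standing upright; this point is its centre, 21 mm above its underside. Grasp across the 60 mm width. May be absent.
- box_2_centre (a point): Closed oval wooden box with fitted lid, 60 mm wide (its x), 86 mm long (its y), 42 mm high, about 0.12 kg, standing upright; this point is its centre, 21 mm above its underside. Grasp across the 60 mm width. May be absent.
- box_3_centre (a point): Closed oval wooden box with fitted lid, 60 mm wide (its x), 86 mm long (its y), 42 mm high, about 0.12 kg, standing upright; this point is its centre, 21 mm above its underside. Grasp across the 60 mm width. May be absent.
- grip_a (a point): Small blue pail, about 0.07 kg, rim 76 mm across, 50 mm above its underside, with a rigid upright wire bail. This point: centre of the wooden grip atop the bail, 100 mm above the underside; the grip is 12 mm thick, 24 mm long along its y; beside it the 6 mm wire runs level along y, 68 mm clear between the uprights. May be absent.
- grip_b (a point): Small green pail, about 0.07 kg, rim 76 mm across, 50 mm above its underside, with a rigid upright wire bail. This point: centre of the wooden grip atop the bail, 100 mm above the underside; the grip is 12 mm thick, 24 mm long along its y; beside it the 6 mm wire runs level along y, 68 mm clear between the uprights. May be absent.
- grip_c (a point): Small red pail, about 0.07 kg, rim 76 mm across, 50 mm above its underside, with a rigid upright wire bail. This point: centre of the wooden grip atop the bail, 100 mm above the underside; the grip is 12 mm thick, 24 mm long along its y; beside it the 6 mm wire runs level along y, 68 mm clear between the uprights. May be absent.
- spool: Pink ribbon spool lying flat, 82 mm across, 18 mm high, a bystander; origin at the centre of its underside.
- tape: Roll of masking tape lying flat, 97 mm across, 25 mm high, a bystander; origin at the centre of its underside.

How it is judged (in metres and radians):
On the way, in this order (a step that is already met when the one before it is completed fails the run):
1. every box that is present lies flat in the tray (x of box_1_centre in the frame of rack between 0.012 and 0.14 m and y of box_1_centre in the frame of rack between -0.155 and 0.155 m and z of box_1_centre in the frame of rack between 0.027 and 0.039 m and angle between each of box_1_centre, box_2_centre, box_3_centre's own z axis and vertical below 0.12 rad and linear speed of each of box_1, box_2, box_3 below 0.02 m/s and x of box_2_centre in the frame of rack between 0.012 and 0.14 m and y of box_2_centre in the frame of rack between -0.155 and 0.155 m and z of box_2_centre in the frame of rack between 0.027 and 0.039 m and x of box_3_centre in the frame of rack between 0.012 and 0.14 m and y of box_3_centre in the frame of rack between -0.155 and 0.155 m and z of box_3_centre in the frame of rack between 0.027 and 0.039 m), for 0.2 s.
2. the rail is seated in both notches, hooks to the front (x of rail_mid in the frame of rack between -0.008 and 0.008 m and y of rail_mid in the frame of rack between -0.012 and 0.012 m and z of rail_mid in the frame of rack between 0.12 and 0.13 m and angle between rail_mid's own z axis and vertical below 0.1 rad and x of rail_hooks in the frame of rack below -0.02 m and linear speed of rail below 0.02 m/s), for 0.2 s.
3. every pail that is present hangs on the rail by its bail (x of grip_a in the frame of rail between -0.073 and -0.022 m and y of grip_a in the frame of rail between -0.14 and 0.14 m and z of grip_a in the frame of rail between 0.008 and 0.028 m and contact force between each of pail_a, pail_b, pail_c and rail above 0.3 N and angle between each of grip_a, grip_b, grip_c's own z axis and vertical below 0.3 rad and linear speed of each of pail_a, pail_b, pail_c below 0.03 m/s and x of grip_b in the frame of rail between -0.073 and -0.022 m and y of grip_b in the frame of rail between -0.14 and 0.14 m and z of grip_b in the frame of rail between 0.008 and 0.028 m and x of grip_c in the frame of rail between -0.073 and -0.022 m and y of grip_c in the frame of rail between -0.14 and 0.14 m and z of grip_c in the frame of rail between 0.008 and 0.028 m), for 0.2 s.
At the end, for the whole second after the job is handed in: Boxes flat on the tray floor (6 mm, 0.12 rad); rail down in both notches (5 mm in height, 8 mm across, 12 mm along, 0.1 rad), hooks to the robot; each pail hangs by its bail on the prongs (grip 22 to 73 mm before the rail's middle, 8 to 28 mm above its underside, 0.3 rad); all at rest (all of step 1 and all of step 2 and all of step 3); the robot touches nothing.
It fails at once if the spool of ribbon is moved by more than 30 mm (distance of spool from where it was at the start of the episode above 0.03 m).
It fails at once if the roll of tape is moved by more than 30 mm (distance of tape from where it was at the start of the episode above 0.03 m).
Of box_1, box_2, box_3 only 2 to 3 are there at a start; the rules pass over those that are not, and their reading is None.
Of pail_a, pail_b, pail_c only 2 to 3 are there at a start; the rules pass over those that are not, and their reading is None.
At some moment in a run one of box_1, box_2, box_3 may be knocked a few centimetres aside while the robot is not near it.
It also fails if it takes over 208 s, if anything falls off the work surface, if the arm or the gripper's body presses on something with over 40 N, if the wrist force passes 120 N, or if a joint passes its speed limit or range.

### The arm

A 6-joint arm with a two-finger parallel gripper is mounted at the origin on a cart in front of the work surface, level with it; the furniture and walls round the work are solid. World frame = base frame: x ahead of the robot, y to its left, z up, the work surface at z = 0. Lengths are in mm, angles in rad, forces in N, time in s.
With the tool pointing down it reaches from about 400 to 925 mm from the base axis. Payload 12.5 kg.
Tool frame: the origin (TCP) lies at the very end of the fingers, on their centre line; the grasp point (between the pads) lies 19 mm behind it; z points along the fingers, y is the direction in which the jaws open and shut (so a half turn about z gives the same grasp; the last joint's range is limited). The gripper opens to 95 mm and grips with 3 to 60 N. Pads are 20 mm wide; open, the fingers measure 119 mm over their backs; the gripper's body (75 mm by 180 mm) begins 59 mm behind the grasp point.
Start: joints at [1.172, 0.491, 1.559, -0, 1.092, -0.106], TCP at [180.379, 598.423, 214.661] pointing down, gripper open.
Joint ranges: [-3.1, 3.1], [-0.84, 2.19], [0.05, 2.79], [-1.13, 4.28], [0.06, 2.93], [-2.69, 2.69]. Speed limits (rad/s): [2.22, 2.22, 2.79, 3.14, 3.14, 3.14].

### API

Orientations are given as [roll, pitch, yaw] about the fixed x, y, z axes, in that order (R = Rz(yaw) Ry(pitch) Rx(roll)).
In Python, from cell import env gives the robot as it stands.
- The arm moves only by the shell command python3 -m pendant 'ROWS'. ROWS is JSON, a list that holds one entry, the list of rows, each a list of 5 numbers: the opening, from 0 (shut) to 1 (fully open), then the shift along the tool's x, y, z in m, then the turn about the tool's z in rad. A call has exactly 8 rows; each row is the pose to reach, as a shift and turn from the pose commanded when the call began, along the tool's axes at that moment; what a row does not reach only later rows make up. A row lasts 1/10 s, in which the tool goes at most 50 mm and 8.59 degrees, less where a joint would pass 70% of its speed; a pose out of reach is approached as far as the arm can. A call with a gripper value outside its range is refused whole. The fingers move at their own pace and stop on an object; the grip force is fixed at half the most. Time passes only in rows, so rows that repeat a pose let the fingers close, or fill a call up. It gives the time, the measured TCP pose, the force and the opening at its end, in the units of the state.
- env.state(): the state, without advancing time (a new reading comes with each control period).
- env.read_camera(name): name is "side" or "top" or "wrist"; returns a dict with "image" (384x512x3 uint8, blue, green, red), "range_z" (384x512 float32, mm along the optical axis (not along the pixel's ray), 0 where there is no reading), "fx", "fy", "cx", "cy" (pixels), "rvec" (rotation vector, rad) and "tvec" (3), from world to camera coordinates, as OpenCV has them; the wrist camera has in their place "tool_from_camera" (4x4, takes a point from camera to tool coordinates, whose origin is the TCP and whose axes are the flange's). Camera axes: x right, y down, z forward; pixel columns grow to the right and rows downward; lengths in mm; the calibration is good to about 2 mm. A picture is of the moment at which its call begins: read the wrist's pose just before it.
- env.job_done(): hands the job in, once; it reports no verdict.
The state is a dict: "t": time; "joints": joint angles; "qvel": joint speeds; "tau": joint torques, N m; "eef_pos": TCP position; "tcp_rot": TCP orientation; "ft_force": force on the tool from outside, world axes, zero at the start; "moment": the same for the moment, N m; "opening": opening from 0.0 (shut) to 1.0 (fully open).
Only numpy, scipy, OpenCV 4.12 (cv2) and the standard library are available. Lean on these libraries where they do the work, as an engineer would, in place of code of your own. Each camera call takes 0.05 s, during which the arm holds its last target. There are 200 camera calls.

## Working session

There is one attempt and no reset: what is moved stays moved. The work goes in short steps, Python scripts to look and compute and a shell command to move; the robot and the scene stay as the last step left them, time stands still between calls to the robot, and variables do not carry over. Pictures are saved under pics/ and viewed, about 12 in all and at most 16, crops included, and the job is handed in when it is done.

```bash
ls; mkdir -p pics
cat > h.py <<'E'
import numpy as np, cv2
from scipy.spatial.transform import Rotation as R
from cell import env
def T_tool(s):
    T=np.eye(4);T[:3,:3]=R.from_euler('xyz',s['tcp_rot']).as_matrix();T[:3,3]=s['eef_pos'];return T
def grab(n):
    s=env.state();c=env.read_camera(n)
    if n=='wrist': M=T_tool(s)@np.array(c['tool_from_camera'])
    else:
        M=np.eye(4);r=cv2.Rodrigues(np.array(c['rvec'],float))[0];M[:3,:3]=r.T;M[:3,3]=-r.T@np.array(c['tvec']).ravel()
    z=c['range_z'];v,u=np.mgrid[:z.shape[0],:z.shape[1]]
    P=np.stack([(u-c['cx'])/c['fx']*z,(v-c['cy'])/c['fy']*z,z],-1)@M[:3,:3].T+M[:3,3]
    P[z<=0]=np.nan
    return c['image'],P,c,M
E
python3 - <<'E'
from h import *
print(env.state())
for n in ['top','side']:
    i,P,c,M=grab(n);cv2.imwrite(f'pics/{n}0.png',i);np.save(f'{n}0.npy',P);print(n,M[:3].round(2).tolist(),c['fx'])
E
```

```text
pics
{'t': 0.0, 'joints': array([ 1.17235810e+00,  4.91566648e-01,  1.55948534e+00, -1.08098393e-05,
        1.09165266e+00, -1.05633339e-01]), 'qvel': array([-0.00122624,  0.00083866,  0.00081671,  0.00039395,  0.00078282,
        0.00131527]), 'tau': array([ 1.23296148e-03, -6.12634563e+01, -2.58188868e+01,  6.92810118e-02,
        4.81332676e-02, -1.10245649e-04]), 'eef_pos': array([180.30275209, 598.16755734, 214.04497534]), 'tcp_rot': array([-3.14048584e+00, -1.07712078e-04,  2.84879269e+00]), 'ft_force': array([-0.50795975, -0.05666761,  0.2391922 ]), 'moment': array([ 0.01361791, -0.03192648,  0.06296141]), 'opening': 0.9991946793286806}
top [[-0.02, -1.0, 0.08, 461.02], [-1.0, 0.02, 0.01, 27.98], [-0.01, -0.08, -1.0, 1332.62]] 438.9089723753309
side [[0.99, -0.11, 0.12, 427.87], [-0.17, -0.67, 0.73, -727.48], [0.0, -0.74, -0.68, 770.36]] 378.56687799010183
```

View pics/top0.png

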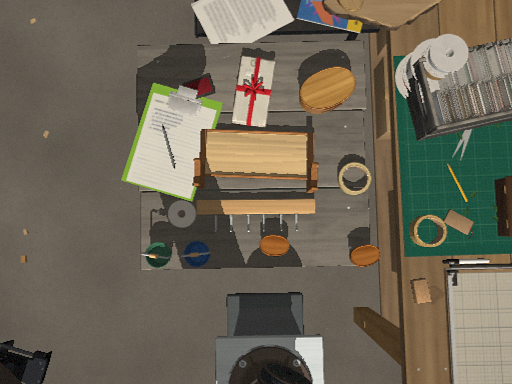

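View pics/side0.png

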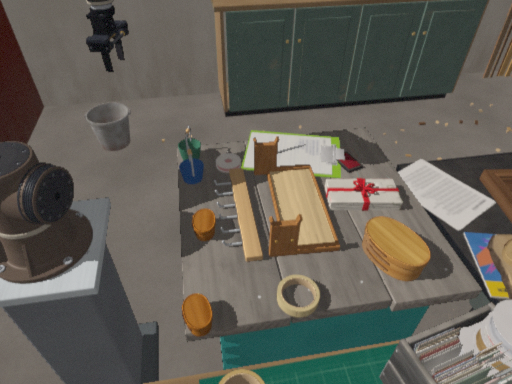

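The top view shows two small boxes at (274,245) and (365,255), the green pail at (157,255) and the blue pail at (197,254). The rail is at (256,205), the rack at (256,155), the spool at (182,213) and the tape at (354,178). There is no third box or red pail. Next I'll measure them.

Run:
```python
from h import *
P=np.load('top0.npy');img=cv2.imread('pics/top0.png')
def rep(n,box,zlo,zhi):
    u0,u1,v0,v1=box;Q=P[v0:v1,u0:u1].reshape(-1,3);Q=Q[(Q[:,2]>zlo)&(Q[:,2]<zhi)]
    if len(Q)<5: print(n,len(Q));return
    (c,sz,a)=cv2.minAreaRect(Q[:,:2].astype(np.float32))
    print(n,len(Q),'mean',Q.mean(0).round(1),'rect',np.round(c,1),np.round(sz,1),round(a,1),'zpct',np.percentile(Q[:,2],[5,50,95]).round(1))
rep('box1',(255,295,228,265),33,60)
rep('box2',(345,385,238,272),33,60)
rep('rail',(190,320,188,218),14,30)
rep('prongs',(190,320,208,236),5,14)
rep('postL',(188,212,120,200),100,150)
rep('postR',(298,325,120,200),100,150)
rep('tray',(205,312,126,190),5,16)
rep('traylip',(195,320,122,190),17,24)
rep('rack',(185,325,120,198),8,150)
rep('green rim',(135,180,235,272),35,65)
rep('green grip',(135,180,235,272),80,130)
rep('blue rim',(180,215,235,272),35,65)
rep('blue grip',(180,215,235,272),80,130)
rep('spool',(160,200,195,232),10,30)
rep('tape',(335,375,160,197),15,40)
print(P[200,160:345:6].round(0).tolist())
```

```text
box1 506 mean [421.2 -19.2  41.9] rect [419.8 -20.2] [82.1 61.5] 88.9 zpct [37.7 41.9 46. ]
box2 526 mean [ 386.3 -282.5   41.7] rect [ 385.8 -282.7] [85.3 61.1] 89.0 zpct [37.7 41.6 45.8]
rail 1842 mean [536.4  38.9  20.4] rect [549.   42.3] [372.2  87.3] 88.9 zpct [16.1 20.2 24.9]
prongs 295 mean [488.5  27.9   8.3] rect [491.5  34.1] [386.4  81.3] 88.7 zpct [ 5.1  7.2 13.2]
postL 198 mean [630.9 193.9 119.4] rect [630.3 194.7] [18.8 76.1] 86.6 zpct [109.7 116.6 134. ]
postR 195 mean [ 612.4 -131.1  119.7] rect [ 611.8 -132. ] [18.2 77.9] 86.7 zpct [107.6 117.  134.7]
tray 4032 mean [696.5  26.9  12. ] rect [687.5  24.5] [319.6 194.9] 88.7 zpct [ 7.3 12.2 15.4]
traylip 986 mean [702.8  25.6  19.9] rect [702.9  30.2] [193.7 360.3] 3.8 zpct [17.2 19.7 23.3]
rack 6048 mean [693.5  34.6  22.7] rect [684.9  45.8] [398.4 237.5] 88.8 zpct [  9.   13.9 113.8]
green rim 148 mean [399.6 326.2  47. ] rect [400.8 319.4] [74.3 73.6] 42.4 zpct [36.6 48.5 54. ]
green grip 81 mean [400.4 318.  102.8] rect [400.3 319.6] [80. 12.] 81.0 zpct [ 96.  102.8 108.5]
blue rim 141 mean [399.3 212.4  46.2] r
[... 324 characters left out ...]
9 zpct [17.1 24.5 29.1]
[[563.0, 322.0, 1.0], [563.0, 305.0, -3.0], [563.0, 286.0, 0.0], [563.0, 269.0, -5.0], [562.0, 249.0, 0.0], [561.0, 230.0, 9.0], [561.0, 212.0, 5.0], [560.0, 192.0, 16.0], [559.0, 174.0, 18.0], [558.0, 155.0, 25.0], [558.0, 138.0, 20.0], [558.0, 120.0, 19.0], [557.0, 102.0, 20.0], [557.0, 84.0, 23.0], [556.0, 66.0, 23.0], [556.0, 48.0, 18.0], [556.0, 30.0, 19.0], [556.0, 12.0, 19.0], [555.0, -6.0, 19.0], [555.0, -24.0, 21.0], [554.0, -42.0, 22.0], [554.0, -60.0, 19.0], [554.0, -78.0, 18.0], [553.0, -96.0, 20.0], [553.0, -113.0, 24.0], [552.0, -131.0, 25.0], [553.0, -152.0, 4.0], [553.0, -171.0, 1.0], [553.0, -189.0, -1.0], [553.0, -207.0, -2.0], [552.0, -226.0, -3.0]]
```

```bash
cat >> h.py <<'E'
def go(x,y,z,yaw,s=None):
    "shift in tool axes (m) and turn to reach world TCP pose"
    s=s or env.state();T=T_tool(s)
    d=T[:3,:3].T@(np.array([x,y,z])-T[:3,3])/1000
    psi=np.arctan2(T[1,0],T[0,0]);turn=-(yaw-psi+np.pi)%(2*np.pi)-np.pi if 0 else (psi-yaw+np.pi)%(2*np.pi)-np.pi
    print('shift',d.round(4).tolist(),'turn',round(turn,4))
def pca(Q):
    c=Q[:,:2].mean(0);w,v=np.linalg.eigh(np.cov((Q[:,:2]-c).T));a=v[:,1]*np.sign(v[1,1])
    pr=(Q[:,:2]-c)@np.stack([a,[a[1],-a[0]]],1);lo,hi=np.percentile(pr,[1,99],axis=0)
    return (c+a*(lo+hi)[0]/2+np.array([a[1],-a[0]])*(lo+hi)[1]/2).round(1),(hi-lo).round(1),'yaw of long axis vs y',round(float(np.arctan2(-a[0],a[1])),3)
E
python3 - <<'E'
from h import *
P=np.load('top0.npy');img=cv2.imread('pics/top0.png');hsv=cv2.cvtColor(img,cv2.COLOR_BGR2HSV)
def sel(box,zlo,zhi,mask=None):
    u0,u1,v0,v1=box;Q=P[v0:v1,u0:u1];m=(Q[...,2]>zlo)&(Q[...,2]<zhi)
    if mask is not None: m&=mask[v0:v1,u0:u1]
    m=cv2.morphologyEx(m.astype(np.uint8),cv2.MORPH_OPEN,np.ones((3,3)));n,l,st,_=cv2.connectedComponentsWithStats(m);k=1+np.argmax(st[1:,4])
    return Q[l==k]
sat=hsv[...,1]>90
for n,b,lo,hi,m in [('box1',(255,295,228,265),33,60,None),('box2',(345,385,238,272),33,60,None),('rail',(190,325,192,218),12,32,None),('tray',(200,315,125,182),7,17,None)]:
    Q=sel(b,lo,hi,m);print(n,len(Q),*pca(Q))
for n,b in [('green',(130,185,230,275)),('blue',(180,220,230,275))]:
    u0,u1,v0,v1=b;Q=P[v0:v1,u0:u1].reshape(-1,3);print(n,*pca(Q[(Q[:,2]>85)&(Q[:,2]<125)]))
# rail edges per column
for u in range(200,316,12):
    col=P[186:222,u];k=col[(col[:,2]>13)&(col[:,2]<32)];print(u,k[:,1].mean().round(0),k[:,0].min().round(0),k[:,0].max().round(0),img[196:218:3,u].tolist()[0])
go(430,-20,214,np.pi/2)
E
```

```text
box1 503 [421.2 -20. ] [81.2 57.8] yaw of long axis vs y -0.084
box2 526 [ 385.8 -283. ] [81.5 58.5] yaw of long axis vs y 0.194
rail 1764 [536.5  33.5] [347.5  44.1] yaw of long axis vs y -0.007
tray 3567 [697.8  27.3] [303.  126.6] yaw of long axis vs y -0.063
green [398.8 296.2] [125.1  13.3] yaw of long axis vs y -0.08
blue [401.9 205.4] [75.7 10.8] yaw of long axis vs y 0.095
200 198.0 517.0 596.0 [45, 52, 55]
212 162.0 517.0 559.0 [49, 54, 58]
224 126.0 516.0 558.0 [50, 56, 61]
236 90.0 518.0 557.0 [45, 53, 58]
248 54.0 509.0 556.0 [52, 56, 62]
260 18.0 514.0 559.0 [51, 56, 57]
272 -18.0 516.0 558.0 [52, 56, 62]
284 -54.0 515.0 557.0 [45, 51, 55]
296 -89.0 494.0 556.0 [48, 55, 59]
308 -125.0 517.0 577.0 [47, 57, 58]
shift [-0.4175, -0.5198, 0.0006] turn 1.278
```

```bash
python3 -c "
from h import *
go(500,200,260,np.pi/2)"
```

```text
shift [-0.421, -0.289, -0.0456] turn 1.278
```

```bash
python3 -m pendant '[[[1,-0.04,-0.03,-0.005,0.14],[1,-0.08,-0.06,-0.01,0.28],[1,-0.12,-0.085,-0.015,0.42],[1,-0.16,-0.115,-0.02,0.56],[1,-0.2,-0.145,-0.025,0.70],[1,-0.24,-0.17,-0.03,0.84],[1,-0.28,-0.2,-0.035,0.98],[1,-0.32,-0.22,-0.04,1.12]]]'; python3 -c "
from h import *
go(430,-20,260,np.pi/2)"
```

```text
t: 0.9
eef_pos: [423.8, 293.2, 254.8]
tcp_rot: [-3.141, 0.0, 1.723]
ft_force: [-0.0, 0.9, 0.5]
opening: 1.001
shift [-0.3106, -0.0413, -0.0051] turn 0.1519
```

```bash
python3 -m pendant '[[[1,-0.045,-0.005,0,0.1],[1,-0.09,-0.01,0,0.15],[1,-0.14,-0.02,0,0.152],[1,-0.18,-0.025,0,0.152],[1,-0.23,-0.03,0,0.152],[1,-0.275,-0.041,-0.005,0.152],[1,-0.31,-0.041,-0.005,0.152],[1,-0.3106,-0.041,-0.005,0.152]]]'
python3 - <<'E'
from h import *
i,P,c,M=grab('wrist');cv2.imwrite('pics/w1.png',i);print(M.round(2).tolist());print(env.state()['eef_pos'])
m=(P[...,2]>36)&(P[...,2]<48);n,l,st,ce=cv2.connectedComponentsWithStats(m.astype(np.uint8))
for k in range(1,n):
    if st[k,4]>400: print(st[k],*pca(P[l==k]),np.median(P[l==k][:,2]))
E
```

```text
t: 1.7
eef_pos: [432.0, -20.9, 259.6]
tcp_rot: [3.141, 0.0, 1.573]
ft_force: [0.6, -0.4, -0.4]
opening: 1.0
[[1.0, 0.0, 0.0, 432.3], [0.0, -0.97, -0.25, 49.09], [0.0, 0.25, -0.97, 430.51], [0.0, 0.0, 0.0, 1.0]]
[431.62819903 -19.30131913 259.47422815]
[ 223  128   50   68 2689] [422.3 -22. ] [81.2 58.6] yaw of long axis vs y -0.081 42.281045650488124
```

View pics/w1.png

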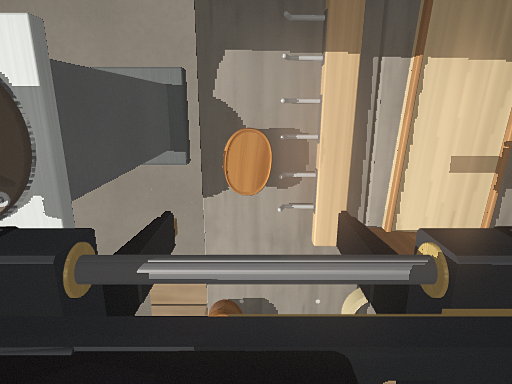

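```bash
python3 -c "
from h import *
go(421.5,-20.5,8,np.pi/2-0.08)"
```

```text
shift [-0.0012, -0.0101, 0.2515] turn 0.0824
```

```bash
python3 -m pendant '[[[0.8,-0.001,-0.010,0.03,0.08],[0.8,-0.001,-0.01,0.07,0.082],[0.8,-0.001,-0.01,0.11,0.082],[0.8,-0.001,-0.01,0.15,0.082],[0.8,-0.001,-0.01,0.19,0.082],[0.8,-0.001,-0.01,0.22,0.082],[0.8,-0.001,-0.01,0.24,0.082],[0.8,-0.001,-0.01,0.2515,0.082]]]'; python3 -m pendant '[[[0.8,0,0,0,0],[0.8,0,0,0,0],[0,0,0,0,0],[0,0,0,0,0],[0,0,0,0,0],[0,0,0,0,0],[0,0,0,0,0],[0,0,0,0,0]]]'
```

```text
t: 2.55
eef_pos: [420.9, -17.5, 6.4]
tcp_rot: [-3.139, -0.0, 1.496]
ft_force: [-1.0, -0.4, 0.2]
opening: 0.8
t: 3.35
eef_pos: [422.1, -18.8, 8.7]
tcp_rot: [3.14, 0.0, 1.495]
ft_force: [1.1, 2.3, 6.4]
opening: 0.615
```

```bash
python3 -m pendant '[[[0,0,0,-0.02,0],[0,0,0,-0.06,0],[0,0,0,-0.1,0],[0,0,0,-0.14,0],[0,0,0,-0.17,0],[0,0,0,-0.18,0],[0,0,0,-0.18,0],[0,0,0,-0.18,0]]]'; python3 -c "
from h import *
go(701.2,91.7,185,np.pi/2-0.06)"
```

```text
t: 4.15
eef_pos: [421.1, -18.7, 187.1]
tcp_rot: [-3.14, -0.0, 1.495]
ft_force: [-1.1, 0.2, -1.4]
opening: 0.614
shift [0.1314, 0.2709, 0.0017] turn -0.0162
```

```bash
python3 -m pendant '[[[0,0.015,0.03,0,0],[0,0.033,0.068,0,0],[0,0.053,0.11,0,-0.01],[0,0.073,0.15,0,-0.016],[0,0.093,0.19,0,-0.016],[0,0.111,0.23,0,-0.016],[0,0.125,0.258,0,-0.016],[0,0.1314,0.271,0,-0.016]]]'; python3 -c "
from h import *
go(701.2,91.7,21.5,np.pi/2-0.06)"
```

```text
t: 4.95
eef_pos: [703.2, 92.7, 184.2]
tcp_rot: [-3.138, 0.0, 1.511]
ft_force: [-0.8, -0.0, -2.8]
opening: 0.613
shift [-0.0011, -0.0013, 0.1627] turn 0.0006
```

```bash
python3 -m pendant '[[[0,0,0,0.02,0],[0,0,0,0.055,0],[0,0,0,0.09,0],[0,0,0,0.12,0],[0,0,0,0.14,0],[0,0,0,0.153,0],[0,0,0,0.16,0],[0,0,0,0.162,0]]]'; python3 -m pendant '[[[0,0,0,0,0],[0,0,0,0,0],[0.78,0,0,0,0],[0.78,0,0,0,0],[0.78,0,0,0,0],[0.78,0,0,-0.02,0],[0.78,0,0,-0.06,0],[0.78,0,0,-0.1,0]]]';  python3 -m pendant '[[[0.8,0,0,-0.04,0],[0.8,0,0,-0.08,0],[0.8,0,0,-0.08,0],[0.8,0,-0.04,-0.08,0],[0.8,0,-0.08,-0.08,0],[0.8,0,-0.12,-0.08,0],[0.8,0,-0.16,-0.08,0],[0.8,0,-0.18,-0.08,0]]]'; python3 -c "
from h import *
i,P,c,M=grab('top');m=(P[...,2]>30)&(P[...,2]<65)&(P[...,1]<-200)&(P[...,0]<500);Q=P[m];print(len(Q),*pca(Q))
go(395,-283,200,np.pi/2+0.19)"
```

```text
t: 5.75
eef_pos: [701.5, 91.6, 24.9]
tcp_rot: [-3.14, 0.0, 1.511]
ft_force: [-0.5, 0.5, -1.4]
opening: 0.612
t: 6.55
eef_pos: [701.5, 91.6, 126.9]
tcp_rot: [-3.14, 0.0, 1.511]
ft_force: [0.3, -0.8, -0.5]
opening: 0.78
t: 7.35
eef_pos: [519.1, 102.6, 206.0]
tcp_rot: [-3.141, 0.0, 1.511]
ft_force: [1.3, -0.7, 0.6]
opening: 0.801
1791 [ 286.8 -462.1] [445.4 439.6] yaw of long axis vs y -0.065
shift [-0.3924, -0.0995, 0.0064] turn -0.2493
```

```bash
python3 -m pendant '[[[0.8,-0.045,-0.012,0,-0.1],[0.8,-0.09,-0.024,0,-0.2],[0.8,-0.135,-0.036,0,-0.249],[0.8,-0.18,-0.048,0,-0.249],[0.8,-0.225,-0.06,0,-0.249],[0.8,-0.27,-0.072,0,-0.249],[0.8,-0.315,-0.084,0,-0.249],[0.8,-0.355,-0.09,0,-0.249]]]';python3 -m pendant '[[[0.8,-0.03,0,0,0],[0.8,-0.035,0,0,0],[0.8,-0.035,0,0,0],[0.8,-0.035,0,0,0],[0.8,-0.035,0,0,0],[0.8,-0.035,0,0,0],[0.8,-0.035,0,0,0],[0.8,-0.035,0,0,0]]]'
python3 - <<'E'
from h import *
i,P,c,M=grab('wrist');cv2.imwrite('pics/w2.png',i)
m=(P[...,2]>36)&(P[...,2]<48);n,l,st,ce=cv2.connectedComponentsWithStats(m.astype(np.uint8))
for k in range(1,n):
    if st[k,4]>400: print(st[k],*pca(P[l==k]),np.median(P[l==k][:,2]))
i,P,c,M=grab('top');cv2.imwrite('pics/top1.png',i);m=(P[...,2]>33)&(P[...,2]<65);n,l,st,ce=cv2.connectedComponentsWithStats(m.astype(np.uint8))
for k in range(1,n):
    if 300<st[k,4]<1500: print('top',st[k],*pca(P[l==k]),np.median(P[l==k][:,2]))
E
```

```text
t: 8.2
eef_pos: [410.1, -248.8, 206.1]
tcp_rot: [3.141, 0.0, 1.759]
ft_force: [1.0, 0.2, 0.3]
opening: 0.797
t: 9.0
eef_pos: [417.7, -280.6, 206.2]
tcp_rot: [3.141, 0.0, 1.76]
ft_force: [0.3, 0.9, 0.3]
opening: 0.801
[ 198  130   57   78 3540] [ 387.2 -286.1] [81.3 58.4] yaw of long axis vs y 0.204 42.24421253468938
top [402  52 110  87 519] [ 819.  -521.8] [340.3 209.5] yaw of long axis vs y -0.754 50.55386542557312
top [220 141  29  22 511] [698.9  91.6] [81.7 60.2] yaw of long axis vs y -0.087 54.034377088210476
top [350 245  26  22 392] [ 390.7 -277.6] [75.9 53.6] yaw of long axis vs y 0.677 41.80053616012515
```

```bash
python3 -c "
from h import *
go(386.5,-284.5,8,np.pi/2+0.2)"
```

```text
shift [0.0022, -0.0313, 0.1982] turn -0.0107
```

```bash
python3 -m pendant '[[[0.8,0.002,-0.02,0.01,-0.01],[0.8,0.002,-0.031,0.04,-0.01],[0.8,0.002,-0.031,0.08,-0.01],[0.8,0.002,-0.031,0.12,-0.01],[0.8,0.002,-0.031,0.15,-0.01],[0.8,0.002,-0.031,0.18,-0.01],[0.8,0.002,-0.031,0.193,-0.01],[0.8,0.002,-0.031,0.198,-0.01]]]'; python3 -m pendant '[[[0.8,0,0,0,0],[0.8,0,0,0,0],[0,0,0,0,0],[0,0,0,0,0],[0,0,0,0,0],[0,0,0,0,0],[0,0,0,0,0],[0,0,0,0,0]]]'; python3 -m pendant '[[[0,0,0,-0.02,0],[0,0,0,-0.06,0],[0,0,0,-0.1,0],[0,0,0,-0.14,0],[0,0,0,-0.17,0],[0,0,0,-0.18,0],[0,0,0,-0.18,0],[0,0,0,-0.18,0]]]'; python3 -c "
from h import *
go(693.4,-38,185,np.pi/2-0.06)"
```

```text
t: 9.9
eef_pos: [386.4, -284.4, 6.7]
tcp_rot: [-3.14, -0.002, 1.77]
ft_force: [0.6, 0.2, 0.4]
opening: 0.8
t: 10.7
eef_pos: [387.1, -284.9, 8.6]
tcp_rot: [3.141, 0.001, 1.77]
ft_force: [-0.1, 1.4, 7.7]
opening: 0.614
t: 11.5
eef_pos: [386.4, -284.4, 186.9]
tcp_rot: [-3.141, -0.001, 1.77]
ft_force: [0.1, 0.7, -1.4]
opening: 0.617
shift [0.1808, 0.3497, 0.0018] turn 0.259
```

```bash
python3 -m pendant '[[[0,0.018,0.035,0,0.05],[0,0.039,0.075,0,0.13],[0,0.06,0.117,0,0.2],[0,0.082,0.16,0,0.259],[0,0.105,0.204,0,0.259],[0,0.127,0.247,0,0.259],[0,0.147,0.287,0,0.259],[0,0.167,0.323,0,0.259]]]'; python3 -m pendant '[[[0,0.01,0.023,0,0],[0,0.02,0.022,0,0],[0,0.02,0.022,0,0],[0,0.02,0.022,0,0],[0,0.02,0.022,0,0],[0,0.02,0.022,0,0],[0,0.02,0.022,0,0],[0,0.02,0.022,0,0]]]'; python3 -c "
from h import *
go(693.4,-38,21.5,np.pi/2-0.06)"
```

```text
t: 12.3
eef_pos: [671.3, -55.5, 185.2]
tcp_rot: [-3.138, -0.001, 1.511]
ft_force: [0.1, -0.6, -1.4]
opening: 0.616
t: 13.1
eef_pos: [693.4, -38.9, 188.3]
tcp_rot: [3.141, -0.0, 1.51]
ft_force: [-0.1, -0.8, -1.8]
opening: 0.618
shift [0.0009, -0.0002, 0.1668] turn -0.0004
```

```bash
python3 -m pendant '[[[0,0,0,0.02,0],[0,0,0,0.055,0],[0,0,0,0.09,0],[0,0,0,0.12,0],[0,0,0,0.14,0],[0,0,0,0.155,0],[0,0,0,0.164,0],[0,0,0,0.1665,0]]]'; python3 -m pendant '[[[0,0,0,0,0],[0,0,0,0,0],[0.78,0,0,0,0],[0.78,0,0,0,0],[0.78,0,0,0,0],[0.78,0,0,-0.02,0],[0.78,0,0,-0.06,0],[0.78,0,0,-0.1,0]]]';  python3 -m pendant '[[[0.8,0,0,-0.04,0],[0.8,0,0,-0.08,0],[0.8,0.0,0,-0.12,0],[0.8,0.02,-0.04,-0.14,0],[0.8,0.03,-0.08,-0.14,0],[0.8,0.04,-0.12,-0.14,0],[0.8,0.05,-0.15,-0.14,0],[0.8,0.06,-0.17,-0.14,0]]]';python3 -m pendant '[[[0.8,0,0,0,0],[0.8,0,0,0,0],[0.8,0,0,0,0],[0.8,0,0,0,0],[0.8,0,0,0,0],[0.8,0,0,0,0],[0.8,0,0,0,0],[0.8,0,0,0,0]]]'
python3 - <<'E'
from h import *
i,P,c,M=grab('wrist');cv2.imwrite('pics/w3.png',i);np.save('w3.npy',P);print(env.state()['eef_pos'])
i,P,c,M=grab('top');cv2.imwrite('pics/top2.png',i);m=(P[...,2]>33)&(P[...,2]<65);n,l,st,ce=cv2.connectedComponentsWithStats(m.astype(np.uint8))
for k in range(1,n):
    if 300<st[k,4]<1500: print('top',st[k],*pca(P[l==k]),np.median(P[l==k][:,2]))
E
```

```text
t: 13.9
eef_pos: [693.5, -38.6, 21.1]
tcp_rot: [-3.141, -0.0, 1.511]
ft_force: [-0.5, 0.6, -0.8]
opening: 0.614
t: 14.7
eef_pos: [693.2, -38.5, 122.4]
tcp_rot: [-3.14, -0.0, 1.511]
ft_force: [1.0, -0.4, 0.0]
opening: 0.783
t: 15.5
eef_pos: [525.4, 32.0, 262.2]
tcp_rot: [3.141, -0.0, 1.511]
ft_force: [-0.2, 0.4, -0.0]
opening: 0.801
t: 16.3
eef_pos: [527.5, 31.4, 261.6]
tcp_rot: [-3.141, -0.0, 1.511]
ft_force: [0.2, -0.2, -0.5]
opening: 0.801
[527.49709473  31.46626736 261.59703759]
top [402  52 110  88 512] [ 817.2 -521.6] [341.2 207.8] yaw of long axis vs y -0.74 49.914235258850795
top [220 141  29  22 508] [698.8  91.8] [81.9 59.2] yaw of long axis vs y -0.07 53.982428808648024
top [264 143  29  21 504] [690.9 -36.5] [79.6 59. ] yaw of long axis vs y -0.035 53.792901693573185
top [499 178  10  59 304] [ 519.8 -689.7] [165.1   7. ] yaw of long axis vs y -1.567 46.42630292601575
top [411 215  36  33 425] [ 454.8 -471.1] [94.2 89.6] yaw of long axis vs y -0.037 50.29487100431061
```

View pics/w3.png

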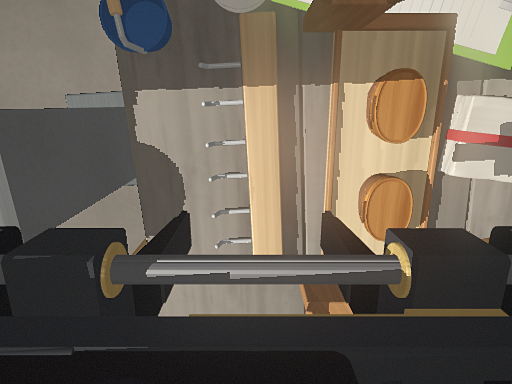

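Both boxes lie flat in the tray, at pixels (397,105) and (385,208). The rail runs from (258,15) down the picture, with its prongs on the robot side. Next I'll refine the rail pose.

Run:
```python
from h import *
P=np.load('w3.npy')
m=(P[...,2]>14)&(P[...,2]<27)&(P[...,0]>505)&(P[...,0]<570)&(P[...,1]>20);Q=P[m]
print('wrist bar yend',np.percentile(Q[:,1],[99,99.8]).round(1),'z',np.median(Q[:,2]).round(1))
ys=np.arange(50,205,10);mid=[];
for y in ys:
    k=Q[abs(Q[:,1]-y)<4][:,0];lo,hi=np.percentile(k,[2,98]);mid.append((lo+hi)/2);
f=np.polyfit(ys,mid,1);print('x(y)',f,np.polyval(f,33),'width',(hi-lo).round(1))
m=(P[...,2]>4)&(P[...,2]<16)&(P[...,0]>470)&(P[...,0]<505)&(P[...,1]>-10)&(P[...,1]<200);n,l,st,ce=cv2.connectedComponentsWithStats(m.astype(np.uint8))
for k in range(1,n):
    if st[k,4]>15: q=P[l==k];print('prong',st[k],q.mean(0).round(1))
# top: rail ends and posts, average of 4 views
for j in range(3):
    i,T,c,M=grab('top')
    m=(T[...,2]>13)&(T[...,2]<28)&(T[...,0]>520)&(T[...,0]<552);Q=T[m];Q=Q[abs(Q[:,1]-33)<200]
    print('top ends',np.percentile(Q[:,1],[0.3,1,99,99.7]).round(1))
    for s in (1,-1):
        q=T[(T[...,2]>104)&(T[...,2]<145)&(abs(T[...,1]-31.4-s*164)<25)&(abs(T[...,0]-621)<60)]
        print('post',s,cv2.minAreaRect(q[:,:2].astype(np.float32)),q.mean(0).round(1))
go(536.5,33.5,120,np.pi/2)
```

```text
wrist bar yend [219.5 221.1] z 20.7
x(y) [1.10840360e-02 5.37914564e+02] 538.2803375592979 width 43.0
prong [207  63  25   6 124] [489.5 150.9  12.3]
prong [210 100  25   6 114] [489.5 105.2  12.3]
prong [213 140  25   6 107] [488.2  53.5  12.2]
prong [215 174  25   6 100] [488.2   7.7  12.2]
top ends [-143.6 -143.1  231.1  231.4]
post 1 ((630.2640380859375, 194.44131469726562), (18.46436309814453, 76.18891906738281), 86.17668151855469) [631.5 194.  120.4]
post -1 ((611.5473022460938, -131.7246856689453), (17.81424331665039, 77.68194580078125), 86.78276824951172) [ 612.6 -131.2  119.4]
top ends [-143.6 -143.3  231.6  231.8]
post 1 ((630.140869140625, 194.6331024169922), (18.398014068603516, 75.99222564697266), 86.68183135986328) [631.3 194.1 120.3]
post -1 ((610.8442993164062, -131.85667419433594), (18.144580841064453, 78.05206298828125), 86.99967193603516) [ 612.2 -131.4  120.1]
top ends [-143.6 -143.2  231.8  232. ]
post 1 ((630.2197875976562, 194.72409057617188), (18.266572952270508, 75.7113037109375), 86.32057189941406) [631.2 194.1 120. ]
post -1 ((611.29638671875, -132.00234985351562), (18.219236373901367, 77.66886138916016), 86.74993896484375) [ 612.2 -131.3  119.8]
shift [0.0025, 0.0089, 0.1417] turn -0.06
```

Run:
```python
from h import *
P=np.load('w3.npy')
m=(P[...,2]>48)&(P[...,2]<60)&(P[...,0]>600);n,l,st,ce=cv2.connectedComponentsWithStats(m.astype(np.uint8))
for k in range(1,n):
    if st[k,4]>300: print('wrist box',st[k],*pca(P[l==k]))
for v in (40,60,80,120,140,160,180,200):
    r=P[v];k=r[(r[:,2]>16)&(r[:,2]<26)&(r[:,0]>610)&(r[:,0]<800)]
    f=r[(r[:,2]>8)&(r[:,2]<16)&(r[:,0]>610)&(r[:,0]<800)]
    print(v,'floor',f[0].round(1),f[-1].round(1),'lip',k[[0,-1]].round(1).tolist() if len(k) else None)
m=(P[...,2]>104)&(P[...,2]<145);n,l,st,ce=cv2.connectedComponentsWithStats(m.astype(np.uint8))
for k in range(1,n):
    if st[k,4]>200: q=P[l==k];print('post?',st[k],q.min(0).round(1),q.max(0).round(1),q.mean(0).round(1))
```

```text
wrist box [ 370   68   57   76 3362] [700.3  88.3] [80.8 59.1] yaw of long axis vs y -0.069
wrist box [ 361  177   52   65 2423] [692.9 -38.5] [80.2 60.2] yaw of long axis vs y -0.213
40 floor [634.5 172.   11.6] [771.4 163.2  15. ] lip [[635.3, 170.7, 18.4], [776.6, 161.9, 20.6]]
60 floor [633.5 148.9  10.9] [770.7 140.1  15.5] lip [[633.6, 147.6, 20.8], [776.4, 139.1, 20.6]]
80 floor [632.  124.9  12. ] [769.2 116.4  15.4] lip [[632.5, 124.3, 20.3], [775.0, 115.7, 20.5]]
120 floor [629.   74.7   8.2] [795.   65.1  14.7] lip [[629.3, 75.2, 18.5], [794.9, 65.5, 22.9]]
140 floor [627.5  48.3   8.9] [789.7  39.2  14.7] lip [[627.6, 49.5, 20.0], [789.7, 39.9, 21.1]]
160 floor [626.   21.1   9.4] [785.1  12.6  15.4] lip [[626.4, 22.9, 19.6], [785.6, 14.4, 25.5]]
180 floor [624.6  -7.1   9.3] [761.9 -13.9  15.1] lip [[625.1, -4.6, 19.4], [766.8, -12.8, 20.9]]
200 floor [622.8 -35.8  10.5] [758.5 -43.3  12.5] lip [[623.9, -33.5, 18.1], [764.9, -41.0, 21.2]]
post? [318   0  87   9 693] [595.2 181.  104. ] [667.4 192.  128.7] [630.6 184.1 114. ]
post? [305 296  48  18 751] [ 574.4 -143.2  104. ] [ 631.7 -123.5  133.9] [ 601.5 -130.2  115.2]
```

```bash
python3 -c "
from h import *
go(538,32,4,np.pi/2-0.009)"
```

```text
shift [0.0011, 0.0104, 0.2577] turn -0.051
```

```bash
python3 -m pendant '[[[0.8,0.001,0.01,0.03,-0.051],[0.8,0.001,0.0104,0.07,-0.051],[0.8,0.001,0.0104,0.11,-0.051],[0.8,0.001,0.0104,0.15,-0.051],[0.8,0.001,0.0104,0.19,-0.051],[0.8,0.001,0.0104,0.22,-0.051],[0.8,0.001,0.0104,0.24,-0.051],[0.8,0.001,0.0104,0.25,-0.051]]]'; python3 -m pendant '[[[0.8,0,0,0.004,0],[0.8,0,0,0.0075,0],[0.8,0,0,0.0075,0],[0,0,0,0.0075,0],[0,0,0,0.0075,0],[0,0,0,0.0075,0],[0,0,0,0.0075,0],[0,0,0,0.0075,0]]]'; python3 -m pendant '[[[0,0,0,0,0],[0,0,0,0,0],[0,0,0,0,0],[0,0,0,-0.003,0],[0,0,0,-0.007,0],[0,0,0,-0.015,0],[0,0,0,-0.025,0],[0,0,0,-0.035,0]]]'
```

```text
t: 17.35
eef_pos: [537.3, 31.9, 9.9]
tcp_rot: [-3.139, -0.0, 1.562]
ft_force: [-0.1, -0.2, -0.7]
opening: 0.803
t: 18.15
eef_pos: [538.0, 31.9, 4.3]
tcp_rot: [3.141, -0.0, 1.562]
ft_force: [0.1, -0.3, 4.3]
opening: 0.461
t: 18.95
eef_pos: [537.9, 31.9, 40.0]
tcp_rot: [-3.142, -0.0, 1.562]
ft_force: [-0.3, 0.4, -7.5]
opening: 0.459
```

```bash
python3 -m pendant '[[[0,0,0,-0.02,0],[0,0,0,-0.05,0],[0,0,0,-0.08,0],[0,0,0,-0.11,0],[0,0,0,-0.14,0],[0,0,0,-0.15,0],[0,0,0,-0.15,0],[0,0,0,-0.15,0]]]'
python3 - <<'E'
from h import *
i,P,c,M=grab('top');cv2.imwrite('pics/top3.png',i)
m=(P[...,2]>185)&(P[...,2]<225)&(abs(P[...,0]-538)<30)&(abs(P[...,1]-32)<190)
Q=P[m];y=Q[:,1]
f=np.linalg.lstsq(np.c_[Q[:,0]-538,y-32,np.ones(len(Q))],Q[:,2],rcond=None)[0];print('plane',f,len(Q),y.min(),y.max())
for a in range(-140,215,25):
    k=Q[abs(y-a)<10]; 
    if len(k): print(a,k[:,2].mean().round(1),np.percentile(k[:,0],[3,97]).round(1))
go(622.8,31,190,np.pi/2-0.058)
E
```

```text
t: 19.75
eef_pos: [537.2, 31.9, 188.1]
tcp_rot: [-3.14, -0.0, 1.562]
ft_force: [-0.2, -0.4, -8.0]
opening: 0.462
plane [ 2.17538437e-02 -2.09389689e-04  2.04110488e+02] 1214 -145.1348887677008 208.295340746963
-140 203.8 [513.5 554.7]
-115 204.2 [513.8 555.1]
-90 204.2 [512.  555.5]
-65 203.9 [512.5 556.2]
-40 203.6 [513.2 522.5]
135 204.1 [513.9 557.7]
160 203.8 [514.2 558.2]
185 204.4 [517.4 558.7]
210 203.3 [516. 559.]
shift [-0.0002, 0.0857, -0.0025] turn 0.049
```

View pics/top3.png

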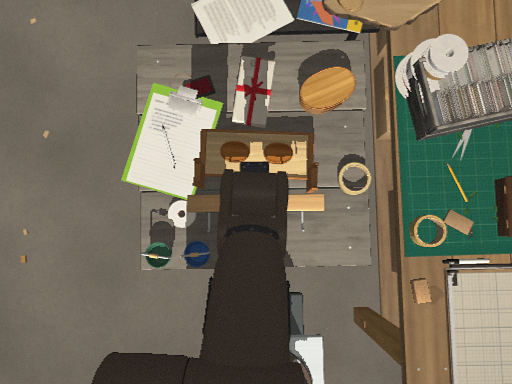

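The rail hangs level in the gripper, seen in the top view from (187,203) to (325,203). Now over the notches.

```bash
python3 -m pendant '[[[0,0,0.01,0,0],[0,0,0.025,0,0.02],[0,0,0.045,0,0.04],[0,0,0.065,0,0.049],[0,0,0.08,0,0.049],[0,0,0.0855,0,0.049],[0,0,0.0855,0,0.049],[0,0,0.0855,0,0.049]]]'; python3 -c "
from h import *
go(622.8,31,119,np.pi/2-0.058)"
```

```text
t: 20.6
eef_pos: [622.8, 31.2, 188.4]
tcp_rot: [-3.14, -0.0, 1.513]
ft_force: [0.0, -0.3, -7.9]
opening: 0.462
shift [-0.0002, 0.0001, 0.0694] turn 0.0
```

```bash
python3 -m pendant '[[[0,0,0,0.015,0],[0,0,0,0.03,0],[0,0,0,0.042,0],[0,0,0,0.047,0],[0,0,0,0.049,0],[0,0,0,0.049,0],[0,0,0,0.049,0],[0,0,0,0.049,0]]]'
python3 - <<'E'
from h import *
i,P,c,M=grab('side');cv2.imwrite('pics/s2.png',cv2.resize(i[110:270,200:360],None,fx=3.5,fy=3.5))
E
```

```text
t: 21.4
eef_pos: [623.6, 31.1, 140.7]
tcp_rot: [3.141, -0.0, 1.513]
ft_force: [0.1, -0.0, -7.0]
opening: 0.458
```

View pics/s2.png

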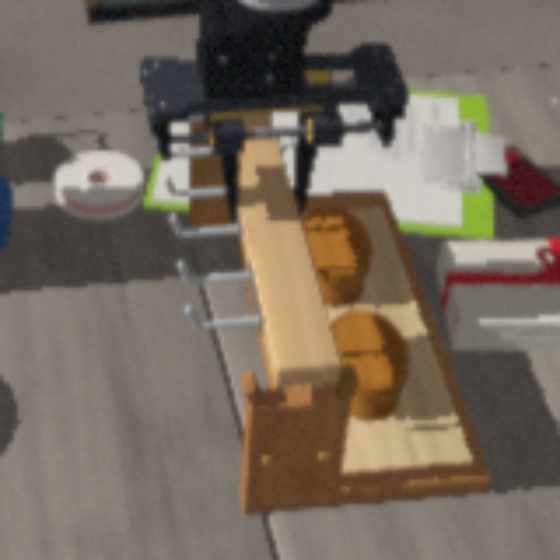

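The rail's near end sits centred between the cheeks of the near post, at (300,385) in the crop. Lowering the rest of the way.

```bash
python3 -m pendant '[[[0,0,0,0.005,0],[0,0,0,0.01,0],[0,0,0,0.014,0],[0,0,0,0.017,0],[0,0,0,0.019,0],[0,0,0,0.020,0],[0,0,0,0.021,0],[0,0,0,0.021,0]]]'
python3 - <<'E'
from h import *
i,P,c,M=grab('top')
for n,(a,b) in {'L':(170,215),'R':(-150,-100)}.items():
    q=P[(P[...,2]>110)&(P[...,2]<150)&(P[...,1]>a)&(P[...,1]<b)&(P[...,0]>560)&(P[...,0]<670)];print(n,np.percentile(q,[2,50,98],axis=0).round(1).tolist())
E
```

```text
t: 22.25
eef_pos: [623.5, 31.1, 119.3]
tcp_rot: [3.141, -0.0, 1.513]
ft_force: [-0.5, 0.6, -6.3]
opening: 0.462
L [[593.5, 171.0, 114.6], [628.6, 190.9, 134.8], [665.6, 207.3, 140.5]]
R [[575.6, -144.7, 114.7], [612.7, -125.9, 134.6], [646.7, -100.8, 140.6]]
```

```bash
python3 -m pendant '[[[0,0,0,0.001,0],[0,0,0,0.002,0],[0,0,0,0.002,0],[0,0,0,0.002,0],[0.7,0,0,0.002,0],[0.7,0,0,0.002,0],[0.7,0,0,0.002,0],[0.7,0,0,0.002,0]]]'; python3 -m pendant '[[[0.7,0,0,-0.01,0],[0.7,0,0,-0.04,0],[0.7,0,0,-0.08,0],[0.7,0,-0.02,-0.12,0],[0.7,0,-0.06,-0.14,0],[0.7,0,-0.1,-0.14,0],[0.7,0,-0.14,-0.14,0],[0.7,0,-0.18,-0.14,0]]]'; python3 -c "
from h import *
go(420,206,235,np.pi/2+0.09)"
```

```text
t: 23.1
eef_pos: [623.6, 31.1, 117.1]
tcp_rot: [3.141, -0.0, 1.513]
ft_force: [-0.1, 0.2, 0.4]
opening: 0.69
t: 23.9
eef_pos: [442.1, 41.7, 257.8]
tcp_rot: [3.14, -0.0, 1.513]
ft_force: [-0.0, -0.5, 0.6]
opening: 0.703
shift [0.1628, -0.0316, 0.0228] turn -0.148
```

```bash
python3 -m pendant '[[[0.5,0.03,0,0,0],[0.5,0.06,0,0,-0.05],[0.5,0.08,-0.01,0,-0.057],[0.5,0.1,-0.015,0,-0.057],[0.5,0.11,-0.02,0,-0.057],[0.5,0.11,-0.02,0,-0.057],[0.5,0.11,-0.02,0,-0.057],[0.5,0.11,-0.02,0,-0.057]]]'
python3 - <<'E'
from h import *
i,P,c,M=grab('wrist');cv2.imwrite('pics/w4.png',i);np.save('w4.npy',P);print(env.state()['eef_pos'])
m=(P[...,2]>94)&(P[...,2]<112);n,l,st,ce=cv2.connectedComponentsWithStats(m.astype(np.uint8))
for k in range(1,n):
    if st[k,4]>80: print(st[k],*pca(P[l==k]),np.median(P[l==k][:,2]))
i,P,c,M=grab('top');cv2.imwrite('pics/top4.png',i);np.save('top4.npy',P)
m=(P[...,2]>128)&(P[...,2]<142)&(abs(P[...,0]-621)<50);n,l,st,ce=cv2.connectedComponentsWithStats(m.astype(np.uint8))
for k in range(1,n):
    if st[k,4]>80: print('rail',st[k],*pca(P[l==k]),np.median(P[l==k][:,2]))
E
```

```text
t: 24.7
eef_pos: [430.4, 151.9, 257.2]
tcp_rot: [3.141, 0.0, 1.569]
ft_force: [0.6, 0.0, 0.4]
opening: 0.498
[430.36070648 151.86505955 257.17431207]
[217   0  14  46 375] [398.7 296.8] [37.5 10.8] yaw of long axis vs y -0.191 103.60621951794678
[221  82  15  78 581] [403.  204.1] [76.2 11.3] yaw of long axis vs y 0.097 103.8743091268143
[411 123  22  18 167] [603.2 194.5] [20.3 15.6] yaw of long axis vs y -0.265 103.30938818458327
rail [ 190  163  130   21 2101] [621.7  31.8] [347.8  44.5] yaw of long axis vs y -0.058 135.30864366125002
```

View pics/w4.png

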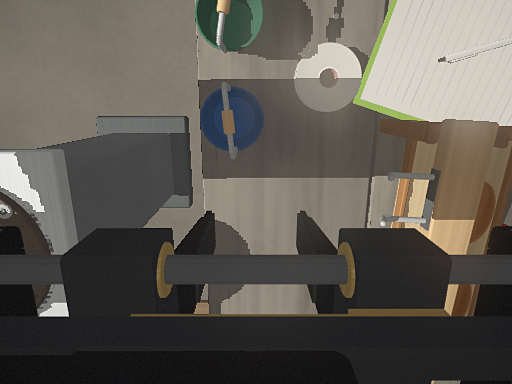

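Run:
```python
from h import *
P=np.load('top4.npy');W=np.load('w4.npy')
th=-0.058
for n,A,o in (('top',P,(621.7,31.8)),('wrist',W,(623.5,28.6))):
    d=A[...,:2]-o;rx=d[...,0]*np.cos(th)+d[...,1]*np.sin(th);ry=-d[...,0]*np.sin(th)+d[...,1]*np.cos(th)
    m=(A[...,2]>114)&(A[...,2]<148)&(rx>-78)&(rx<-26)&(abs(ry)<140);k,l,st,ce=cv2.connectedComponentsWithStats(m.astype(np.uint8),connectivity=8)
    for j in range(1,k):
        if st[j,4]>6: s=l==j;print(n,st[j,4],'rx',rx[s].min().round(1),rx[s].max().round(1),'ry',np.median(ry[s]).round(1),'z',A[s][:,2].mean().round(1))
go(403,205.5,130,np.pi/2+0.097)
```

```text
top 35 rx -73.7 -28.0 ry 121.1 z 128.6
top 38 rx -72.1 -26.1 ry 75.0 z 128.6
top 35 rx -72.8 -26.7 ry 23.0 z 129.6
top 36 rx -73.7 -28.2 ry -22.6 z 129.1
top 40 rx -71.9 -26.4 ry -74.6 z 128.2
top 37 rx -72.8 -27.7 ry -120.5 z 128.6
wrist 277 rx -74.1 -26.5 ry 122.3 z 129.3
wrist 275 rx -74.0 -26.1 ry 76.7 z 129.4
shift [0.0536, -0.0275, 0.1272] turn -0.099
```

```bash
python3 -m pendant '[[[0.5,0.03,-0.015,0,-0.06],[0.5,0.0536,-0.0275,0.01,-0.099],[0.5,0.0536,-0.0275,0.05,-0.099],[0.5,0.0536,-0.0275,0.09,-0.099],[0.5,0.0536,-0.0275,0.127,-0.099],[0.5,0.0536,-0.0275,0.15,-0.099],[0.5,0.0536,-0.0275,0.168,-0.099],[0.5,0.0536,-0.0275,0.176,-0.099]]]'; python3 -m pendant '[[[0.5,0,0,0,0],[0,0,0,0,0],[0,0,0,0,0],[0,0,0,0,0],[0,0,0,0,0],[0,0,0,0,0],[0,0,0,0,0],[0,0,0,0,0]]]';  python3 -m pendant '[[[0,0,0,-0.01,0],[0,0,0,-0.04,0],[0,0,0,-0.07,0],[0,0,0,-0.09,0],[0,0,0,-0.09,0],[0,0,0,-0.09,0],[0,0,0,-0.09,0],[0,0,0,-0.09,0]]]'
```

```text
t: 25.6
eef_pos: [402.4, 205.6, 79.7]
tcp_rot: [-3.139, 0.0, 1.668]
ft_force: [-0.4, -0.4, 0.6]
opening: 0.5
t: 26.4
eef_pos: [402.7, 206.2, 81.4]
tcp_rot: [3.141, -0.0, 1.669]
ft_force: [-1.1, -0.2, 4.9]
opening: 0.116
t: 27.2
eef_pos: [402.3, 206.0, 170.3]
tcp_rot: [-3.14, 0.0, 1.669]
ft_force: [-0.3, -0.6, -1.7]
opening: 0.116
```

```bash
python3 -c "
from h import *
go(483,-58.5,136,np.pi/2-0.058)"
```

```text
shift [-0.2711, 0.0545, 0.0342] turn 0.156
```

```bash
python3 -m pendant '[[[0,-0.02,0.004,0,0.02],[0,-0.055,0.012,0,0.06],[0,-0.1,0.02,0.005,0.1],[0,-0.145,0.03,0.01,0.14],[0,-0.19,0.04,0.02,0.156],[0,-0.23,0.047,0.03,0.156],[0,-0.26,0.053,0.034,0.156],[0,-0.271,0.0545,0.034,0.156]]]'; python3 -m pendant '[[[0,0,0,0,0],[0,0,0,0,0],[0,0,0,0,0],[0,0,0,0,0],[0,0,0,0,0],[0,0,0,0,0],[0,0,0,0,0],[0,0,0,0,0]]]'
python3 - <<'E'
from h import *
go(570.9,-63.6,136,np.pi/2-0.058)
i,P,c,M=grab('side');cv2.imwrite('pics/s3.png',cv2.resize(i[110:290,160:360],None,fx=3.5,fy=3.3))
E
```

```text
t: 28.0
eef_pos: [483.6, -60.5, 135.8]
tcp_rot: [-3.14, -0.0, 1.51]
ft_force: [-0.7, 0.3, -1.4]
opening: 0.115
t: 28.8
eef_pos: [483.4, -58.1, 137.1]
tcp_rot: [3.142, -0.0, 1.513]
ft_force: [-0.5, 0.1, -1.4]
opening: 0.115
shift [-0.0004, 0.0877, 0.0011] turn 0.0
```

View pics/s3.png

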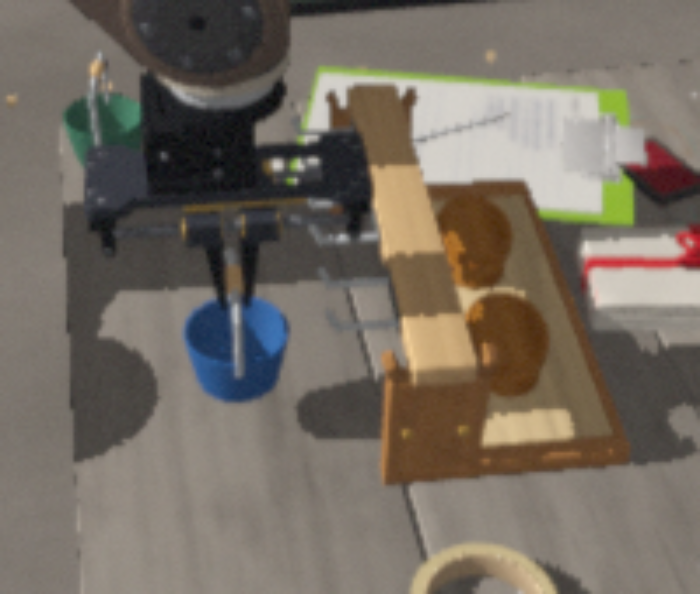

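The blue pail hangs upright in the gripper, at (237,345) in the crop, and is lined up with the nearest prong pair. Advancing, then lowering.

```bash
python3 -m pendant '[[[0,0,0.01,0,0],[0,0,0.025,0,0],[0,0,0.045,0,0],[0,0,0.065,0,0],[0,0,0.08,0,0],[0,0,0.087,0,0],[0,0,0.0877,0,0],[0,0,0.0877,0,0]]]'; python3 -m pendant '[[[0,0,0,0.004,0],[0,0,0,0.009,0],[0,0,0,0.014,0],[0,0,0,0.018,0],[0,0,0,0.021,0],[0,0,0,0.0235,0],[0,0,0,0.025,0],[0,0,0,0.025,0]]]'
```

```text
t: 29.65
eef_pos: [570.6, -63.2, 136.9]
tcp_rot: [-3.141, -0.0, 1.513]
ft_force: [-0.2, 0.5, -0.5]
opening: 0.117
t: 30.45
eef_pos: [570.9, -63.3, 111.9]
tcp_rot: [-3.141, -0.0, 1.513]
ft_force: [-0.3, -0.1, -0.7]
opening: 0.117
```

```bash
python3 -m pendant '[[[0,0,0,0.001,0],[0,0,0,0.001,0],[0.18,0,0,0.001,0],[0.18,0,0,0.001,0],[0.18,0,0,0.001,0],[0.18,0,0,0.001,0],[0.18,0,0,0.001,0],[0.18,0,0,0.001,0]]]'; python3 -m pendant '[[[0.18,0,0,-0.005,0],[0.18,0,0,-0.015,0],[0.18,0,0,-0.03,0],[0.18,0,0,-0.05,0],[0.18,0,0,-0.08,0],[0.18,0,0,-0.12,0],[0.3,0,-0.04,-0.13,0],[0.4,0,-0.08,-0.13,0]]]'
python3 - <<'E'
from h import *
i,P,c,M=grab('side');cv2.imwrite('pics/s4.png',cv2.resize(i[110:290,160:360],None,fx=3.5,fy=3.3))
go(430,255,245,np.pi/2-.05)
E
```

```text
t: 31.25
eef_pos: [571.0, -63.3, 111.1]
tcp_rot: [3.142, -0.0, 1.513]
ft_force: [-0.4, -0.5, -0.7]
opening: 0.178
t: 32.05
eef_pos: [490.9, -58.7, 243.4]
tcp_rot: [3.138, 0.001, 1.513]
ft_force: [0.1, -1.5, -1.1]
opening: 0.297
shift [0.3089, -0.0726, -0.0025] turn -0.0073
```

View pics/s4.png

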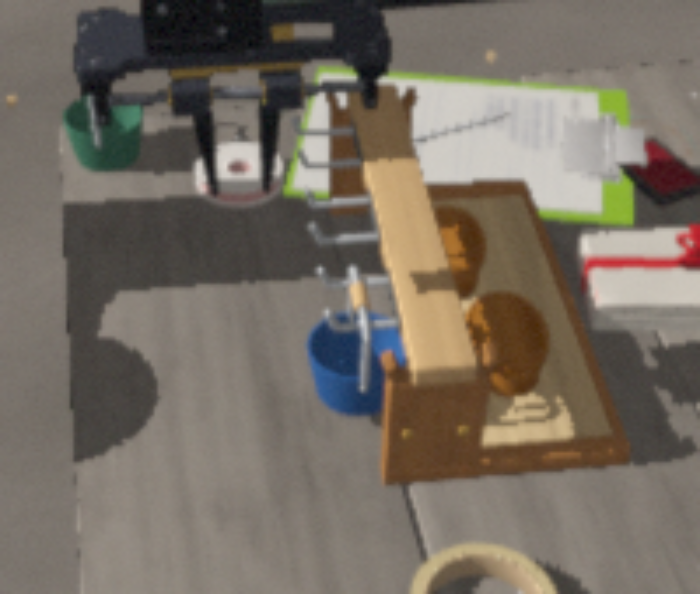

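The blue pail hangs on the nearest pair with its bail across both prongs, grip at (358,292) in the crop. Now the green pail.

```bash
python3 -m pendant '[[[0.5,0.04,-0.01,0,0],[0.5,0.085,-0.02,0,0],[0.5,0.13,-0.03,0,0],[0.5,0.175,-0.04,0,0],[0.5,0.22,-0.05,0,0],[0.5,0.265,-0.062,0,0],[0.5,0.3,-0.07,0,0],[0.5,0.309,-0.0726,0,0]]]';python3 -m pendant '[[[0.5,0,0,0,0],[0.5,0,0,0,0],[0.5,0,0,0,0],[0.5,0,0,0,0],[0.5,0,0,0,0],[0.5,0,0,0,0],[0.5,0,0,0,0],[0.5,0,0,0,0]]]'
python3 - <<'E'
from h import *
for n in('wrist','top'):
  i,P,c,M=grab(n);cv2.imwrite(f'pics/{n}5.png',i)
  m=(P[...,2]>94)&(P[...,2]<112)&(P[...,0]<480)&(P[...,1]>240)&(P[...,1]<380);k,l,st,ce=cv2.connectedComponentsWithStats(m.astype(np.uint8))
  for j in range(1,k):
    if st[j,4]>20: print(n,st[j],*pca(P[l==j]),np.median(P[l==j][:,2]))
go(400,318,81,np.pi/2)
E
```

```text
t: 32.9
eef_pos: [435.7, 256.8, 241.9]
tcp_rot: [3.141, -0.001, 1.516]
ft_force: [-0.9, -0.2, -0.8]
opening: 0.497
t: 33.7
eef_pos: [436.6, 253.9, 241.1]
tcp_rot: [-3.142, -0.0, 1.513]
ft_force: [-0.9, -0.0, 0.1]
opening: 0.497
wrist [209  71  14  83 661] [402.3 316.9] [76.5 11.2] yaw of long axis vs y -0.175 103.92865624877066
shift [0.0618, -0.0402, 0.1601] turn -0.058
```

```bash
python3 -c "
from h import *
go(402,318.5,81,np.pi/2-0.175)"
```

```text
shift [0.0624, -0.0382, 0.1601] turn 0.117
```

```bash
python3 -m pendant '[[[0.5,0.03,-0.018,0,0.06],[0.5,0.0624,-0.038,0.01,0.117],[0.5,0.0624,-0.038,0.04,0.117],[0.5,0.0624,-0.038,0.08,0.117],[0.5,0.0624,-0.038,0.115,0.117],[0.5,0.0624,-0.038,0.14,0.117],[0.5,0.0624,-0.038,0.153,0.117],[0.5,0.0624,-0.038,0.160,0.117]]]'; python3 -m pendant '[[[0.5,0,0,0,0],[0,0,0,0,0],[0,0,0,0,0],[0,0,0,0,0],[0,0,0,0,0],[0,0,0,0,0],[0,0,0,0,0],[0,0,0,0,0]]]';  python3 -m pendant '[[[0,0,0,-0.01,0],[0,0,0,-0.04,0],[0,0,0,-0.07,0],[0,0,0,-0.09,0],[0,0,0,-0.09,0],[0,0,0,-0.09,0],[0,0,0,-0.09,0],[0,0,0,-0.09,0]]]'; python3 -c "
from h import *
go(494.4,137,136.5,np.pi/2-0.058)"
```

```text
t: 34.6
eef_pos: [401.9, 318.4, 79.9]
tcp_rot: [-3.14, 0.001, 1.396]
ft_force: [0.0, -1.8, -1.2]
opening: 0.497
t: 35.4
eef_pos: [402.3, 318.6, 81.3]
tcp_rot: [3.141, -0.0, 1.396]
ft_force: [-1.2, 0.1, 4.0]
opening: 0.12
t: 36.2
eef_pos: [401.9, 318.3, 170.2]
tcp_rot: [-3.14, 0.001, 1.396]
ft_force: [0.2, 0.5, -0.8]
opening: 0.12
shift [-0.1624, 0.1227, 0.0337] turn -0.117
```

```bash
python3 -m pendant '[[[0,-0.01,0.008,0,0],[0,-0.035,0.025,0,-0.03],[0,-0.065,0.05,0.005,-0.07],[0,-0.1,0.075,0.01,-0.1],[0,-0.13,0.098,0.02,-0.117],[0,-0.15,0.115,0.03,-0.117],[0,-0.16,0.1225,0.0337,-0.117],[0,-0.1624,0.1227,0.0337,-0.117]]]'; python3 -m pendant '[[[0,0,0,0,0],[0,0,0,0,0],[0,0,0,0,0],[0,0,0,0,0],[0,0,0,0,0],[0,0,0,0,0],[0,0,0,0,0],[0,0,0,0,0]]]'
python3 - <<'E'
from h import *
go(582.3,132,136.5,np.pi/2-0.058)
i,P,c,M=grab('side');cv2.imwrite('pics/s5.png',cv2.resize(i[110:290,160:360],None,fx=3.5,fy=3.3))
E
```

```text
t: 37.0
eef_pos: [495.0, 135.9, 136.7]
tcp_rot: [-3.14, 0.0, 1.511]
ft_force: [-0.7, -0.5, 0.4]
opening: 0.118
t: 37.8
eef_pos: [494.8, 137.3, 137.4]
tcp_rot: [-3.142, -0.0, 1.513]
ft_force: [0.0, -0.5, -0.8]
opening: 0.119
shift [-0.0002, 0.0877, 0.0009] turn 0.0
```

View pics/s5.png

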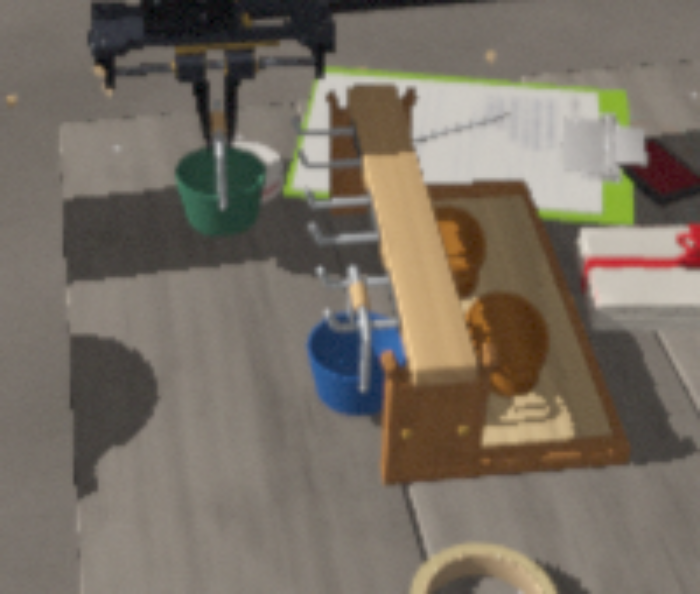

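The green pail is upright in the gripper at (220,190) in the crop, in front of the far prong pair. I'll use the same hanging sequence.

```bash
python3 -m pendant '[[[0,0,0.01,0,0],[0,0,0.025,0,0],[0,0,0.045,0,0],[0,0,0.065,0,0],[0,0,0.08,0,0],[0,0,0.087,0,0],[0,0,0.0877,0,0],[0,0,0.0877,0,0]]]'; python3 -m pendant '[[[0,0,0,0.004,0],[0,0,0,0.009,0],[0,0,0,0.014,0],[0,0,0,0.018,0],[0,0,0,0.021,0],[0,0,0,0.0235,0],[0,0,0,0.026,0],[0,0,0,0.026,0]]]'
```

```text
t: 38.65
eef_pos: [582.0, 132.1, 137.2]
tcp_rot: [-3.141, -0.0, 1.513]
ft_force: [-0.7, -0.3, -0.7]
opening: 0.118
t: 39.45
eef_pos: [582.4, 132.2, 111.2]
tcp_rot: [-3.142, -0.0, 1.513]
ft_force: [-0.0, 0.6, -1.2]
opening: 0.117
```

```bash
python3 -m pendant '[[[0,0,0,0.0,0],[0,0,0,0.0,0],[0.18,0,0,0.0,0],[0.18,0,0,0.0,0],[0.18,0,0,0,0],[0.18,0,0,0,0],[0.18,0,0,0,0],[0.18,0,0,0,0]]]'; python3 -m pendant '[[[0.18,0,0,-0.005,0],[0.18,0,0,-0.015,0],[0.18,0,0,-0.03,0],[0.18,0,0,-0.05,0],[0.18,0,0,-0.08,0],[0.18,0,0,-0.12,0],[0.3,0,-0.04,-0.14,0],[0.4,0,-0.08,-0.15,0]]]'; python3 -m pendant '[[[0.4,0.045,-0.01,0,0],[0.4,0.09,-0.02,0,0],[0.4,0.13,-0.03,0,0],[0.4,0.17,-0.04,0,0],[0.4,0.21,-0.05,0,0],[0.4,0.25,-0.06,0,0],[0.4,0.28,-0.06,0,0],[0.4,0.28,-0.06,0,0]]]'
python3 - <<'E'
from h import *
i,P,c,M=grab('side');cv2.imwrite('pics/s6.png',cv2.resize(i[110:290,160:360],None,fx=3.5,fy=3.3))
i,P,c,M=grab('top');th=-0.058
m=(P[...,2]>128)&(P[...,2]<142)&(abs(P[...,0]-621)<40)&(abs(P[...,1]-31)<190);Q=P[m];print('rail',*pca(Q),np.median(Q[:,2]))
d=P[...,:2]-[621.7,31.8];rx=d[...,0]*np.cos(th)+d[...,1]*np.sin(th);ry=-d[...,0]*np.sin(th)+d[...,1]*np.cos(th)
for s in(98,-98):
    k=(abs(ry-s)<11)&(rx>-75)&(rx<-26)&(P[...,2]>110)&(P[...,2]<150);print('grip',s,k.sum(),'rx',rx[k].mean().round(1),'top z',np.median(P[k][:,2]).round(1))
m=(P[...,2]>33)&(P[...,2]<65);n,l,st,ce=cv2.connectedComponentsWithStats(m.astype(np.uint8))
for k in range(1,n):
    q=P[l==k]
    if 300<len(q)<1500 and abs(q[:,0].mean()-697)<60: print('box',*pca(q),np.median(q[:,2]))
E
```

```text
t: 40.25
eef_pos: [582.3, 132.2, 111.5]
tcp_rot: [3.142, -0.0, 1.513]
ft_force: [-0.6, -0.8, -0.5]
opening: 0.179
t: 41.05
eef_pos: [502.1, 136.8, 263.9]
tcp_rot: [3.138, -0.001, 1.512]
ft_force: [0.7, 0.5, 0.1]
opening: 0.296
t: 41.85
eef_pos: [458.1, 422.8, 261.9]
tcp_rot: [3.141, -0.001, 1.516]
ft_force: [0.0, 0.1, -0.1]
opening: 0.396
rail [613.6  31.8] [347.   68.2] yaw of long axis vs y -0.04 135.3103705784929
grip 98 32 rx -46.0 top z 134.0
grip -98 35 rx -46.6 top z 135.6
box [691.2 -36.5] [79.8 59. ] yaw of long axis vs y -0.032 53.88999600716511
box [682.3  80. ] [82.3 44.7] yaw of long axis vs y -0.063 54.0401362318604
```

View pics/s6.png

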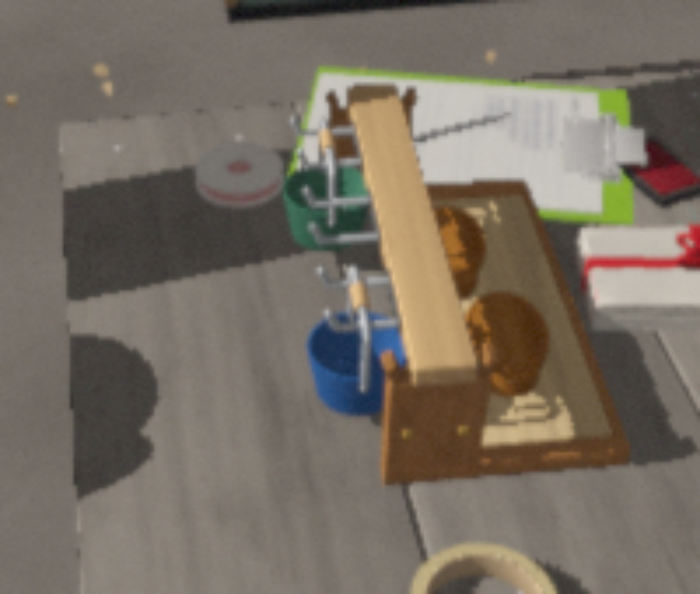

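Both pails hang by their bails, with grips at rail x of about -46 and heights that match. One box seems to have been nudged about 2 cm towards the front of the tray, so I'll check that it is flat and the bystanders haven't moved.

Run:
```python
from h import *
P0=np.load('top0.npy')
def fit(P):
  m=(P[...,2]>40)&(P[...,2]<65);n,l,st,ce=cv2.connectedComponentsWithStats(m.astype(np.uint8))
  for k in range(1,n):
    q=P[l==k]
    if 200<len(q)<1500 and abs(q[:,0].mean()-690)<60 and abs(q[:,1].mean()-31)<150:
        f=np.linalg.lstsq(np.c_[q[:,:2]-q[:,:2].mean(0),np.ones(len(q))],q[:,2],rcond=None)[0];print('box',q.min(0).round(1),q.max(0).round(1),'tilt',f[:2].round(3),'z',f[2].round(1))
for j in range(2):
  i,P,c,M=grab('top');fit(P)
cv2.imwrite('pics/top6.png',i)
for n,(x,y,r,lo,hi) in {'spool':(522,250,60,10,30),'tape':(615,-265,60,15,40)}.items():
  for A in(P0,P):
    q=A[(np.hypot(A[...,0]-x,A[...,1]-y)<r)&(A[...,2]>lo)&(A[...,2]<hi)&(A[...,1]!=0)];q=q[q[:,1]>213] if n=='spool' else q;print(n,len(q),np.median(q,axis=0).round(1))
i,S,c,M=grab('side');m=(S[...,2]>46)&(S[...,2]<60)&(abs(S[...,0]-695)<60)&(abs(S[...,1]-31)<130);n,l,st,ce=cv2.connectedComponentsWithStats(m.astype(np.uint8))
for k in range(1,n):
    if st[k,4]>60: q=S[l==k];print('side box',q.min(0).round(1),q.max(0).round(1),*pca(q))
```

```text
box [661.4 -79.4  43. ] [721.7   3.5  60.8] tilt [ 0.018 -0.004] z 53.8
box [659.2  39.   46.1] [706.5 122.2  62.6] tilt [-0.022 -0.004] z 54.1
box [661.2 -79.4  41.4] [722.    3.6  61.6] tilt [0.021 0.001] z 53.6
box [659.7  38.9  46.9] [706.2 122.   61.7] tilt [ 0.014 -0.003] z 54.3
spool 543 [520.8 255.7  18.9]
spool 550 [520.1 255.6  18.7]
tape 350 [ 616.5 -266.7   24.5]
tape 346 [ 616.2 -266.9   24.6]
side box [669.4  32.5  46.4] [706.6 120.7  55.8] [688.7  75.7] [86.6 33.8] yaw of long axis vs y -0.072
side box [665.4 -86.9  46.4] [724.7   1.1  56.9] [694.2 -42.3] [83.7 57.2] yaw of long axis vs y 0.026
```

```bash
python3 -c "
from h import *
s=env.state();print(s['t'],s['ft_force'].round(1));print(env.job_done())"
```

```text
42.1 [ 0.1  0.9 -0.3]
the job is handed in; nothing more can be done
None
```

The sales rack is set up and I handed the job in at about 42 s. The hand-in itself reports no verdict.

- **Boxes:** Both boxes present are in the tray, with lids about 54 mm above the stand and tilt under 0.025 rad. One shifted about 2 cm towards the front after I placed it, which may be the announced knock. It still lies flat on the tray floor, so I left it there. Its front edge is partly hidden by the rail, so its exact position is an estimate.
- **Rail:** It is seated in both notches with its hooks towards the robot. Its top is at 135.3 mm, which matches the expected 135 mm. After release its middle was within about 1 mm of the rack's. The repeat centre measurement after hanging the pails also picked up the hooks and pails, so only its height counts (unchanged).
- **Pails:** The blue one hangs on the pair at y = -98 mm and the green one on the pair at y = +98 mm. Both grips are about 46 mm in front of the rail's middle.
- **Spool and tape:** Both are within 1 mm of where they started.
- **Camera agreement:** The top and wrist cameras differed by 1 to 3 mm. I corrected for this using the tool position recorded when each box was gripped.

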